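# Park the microscope objectives in cleaning order

### The job

Before cleaning, line up the four microscope objectives in the four cups of the parking rail, one in each, in order of length: the shortest in the cup at the air blower's end of the rail, because it only needs dusting, and so on to the longest, which has been in oil, in the cup at the solvent dropper bottle's end. Hold them by the barrel and stand each upright with the lens up, flat on the floor of its cup, setting it down gently without dropping it or tipping it over. Leave the blower and the bottle standing where they are.

Things in the scene. Friction and masses are not known exactly. Their poses are not given: they have to be found in the camera images.
- objective_1: microscope objective, shortest of four: aluminium, 30 mm tall, squat, hardly any snout, broad 17 mm front lens. Stands loose, lens up, on its brass thread (20 mm across, 5 mm high) on a 2 mm mat before the microscope; places shuffled, 70 mm or more apart. Grip the barrel, 28 mm across from 5 to 24 mm above the foot. About 60 g. Origin: centre of the foot; z: to the lens.
- objective_2: microscope objective, second shortest of four: aluminium, 39 mm tall, short snout stepped down to 19 mm, 12 mm front lens. Stands loose, lens up, on its brass thread (20 mm across, 5 mm high) on a 2 mm mat before the microscope; places shuffled, 70 mm or more apart. Grip the barrel, 28 mm across from 5 to 24 mm above the foot. About 80 g. Origin: centre of the foot; z: to the lens.
- objective_3: microscope objective, second longest of four: aluminium, 48 mm tall, snout stepped down to 17 mm, 8 mm front lens. Stands loose, lens up, on its brass thread (20 mm across, 5 mm high) on a 2 mm mat before the microscope; places shuffled, 70 mm or more apart. Grip the barrel, 28 mm across from 5 to 24 mm above the foot. About 100 g. Origin: centre of the foot; z: to the lens.
- objective_4: microscope objective, longest of four: aluminium, 57 mm tall, long snout in three steps to 12 mm, tiny 4 mm front lens. Stands loose, lens up, on its brass thread (20 mm across, 5 mm high) on a 2 mm mat before the microscope; places shuffled, 70 mm or more apart. Grip the barrel, 28 mm across from 5 to 24 mm above the foot. About 120 g. Origin: centre of the foot; z: to the lens.
- cup_1: grey parking cup, number 1 of four alike, fixed 58 mm apart in a row, cup_1 nearest the robot, on a rail that runs away from it, place and yaw varying. 54 mm across, bore 46 mm, floor 5 mm above the origin, lip 6 mm above the floor. Origin: centre of the underside, 12 mm above the bench; x: along the row to cup_4. A microscope stands left of the far cups, behind the mat: cross in front of it.
- cup_2: grey parking cup, number 2 of four alike, fixed 58 mm apart in a row, cup_1 nearest the robot, on a rail that runs away from it, place and yaw varying. 54 mm across, bore 46 mm, floor 5 mm above the origin, lip 6 mm above the floor. Origin: centre of the underside, 12 mm above the bench; x: along the row to cup_4. A microscope stands left of the far cups, behind the mat: cross in front of it.
- cup_3: grey parking cup, number 3 of four alike, fixed 58 mm apart in a row, cup_1 nearest the robot, on a rail that runs away from it, place and yaw varying. 54 mm across, bore 46 mm, floor 5 mm above the origin, lip 6 mm above the floor. Origin: centre of the underside, 12 mm above the bench; x: along the row to cup_4. A microscope stands left of the far cups, behind the mat: cross in front of it.
- cup_4: grey parking cup, number 4 of four alike, fixed 58 mm apart in a row, cup_1 nearest the robot, on a rail that runs away from it, place and yaw varying. 54 mm across, bore 46 mm, floor 5 mm above the origin, lip 6 mm above the floor. Origin: centre of the underside, 12 mm above the bench; x: along the row to cup_4. A microscope stands left of the far cups, behind the mat: cross in front of it.
- lens_blower: air blower for dusting lenses: black rubber pear 47 mm across with an upright red nozzle, 100 mm tall, standing loose on the bench off one end of the rail, about 84 mm from the end cup's centre; it may be at the cup_1 or the cup_4 end. Origin: centre of its underside. To be left alone.
- solvent_bottle: brown dropper bottle of lens solvent with a black bulb, 34 mm across, 102 mm tall, standing loose on the bench off the other end of the rail, about 84 mm from the end cup's centre. Origin: centre of its underside. To be left alone.
There are look-alikes about, which are no part of the job. Leave any brown look-alike of the objective_4 alone.

How it is judged:
At the end, for the whole second after the job is handed in: Each objective is upright (within 0.1 rad) and at rest on the floor of its cup (foot 3 to 8 mm above the cup's origin, within 14 mm of its axis): the shortest in the cup nearest the air blower, then in order of length to the longest in the cup nearest the dropper bottle (((horizontal distance between lens_blower and cup_1 below 0.14 m and horizontal distance between objective_1 and cup_1 below 0.014 m and z of objective_1 in the frame of cup_1 between 0.003 and 0.008 m and horizontal distance between objective_2 and cup_2 below 0.014 m and z of objective_2 in the frame of cup_2 between 0.003 and 0.008 m and horizontal distance between objective_3 and cup_3 below 0.014 m and z of objective_3 in the frame of cup_3 between 0.003 and 0.008 m and horizontal distance between objective_4 and cup_4 below 0.014 m and z of objective_4 in the frame of cup_4 between 0.003 and 0.008 m) or (horizontal distance between lens_blower and cup_4 below 0.14 m and horizontal distance between objective_1 and cup_4 below 0.014 m and z of objective_1 in the frame of cup_4 between 0.003 and 0.008 m and horizontal distance between objective_2 and cup_3 below 0.014 m and z of objective_2 in the frame of cup_3 between 0.003 and 0.008 m and horizontal distance between objective_3 and cup_2 below 0.014 m and z of objective_3 in the frame of cup_2 between 0.003 and 0.008 m and horizontal distance between objective_4 and cup_1 below 0.014 m and z of objective_4 in the frame of cup_1 between 0.003 and 0.008 m)) and angle between each of objective_1, objective_2, objective_3, objective_4's own z axis and vertical below 0.1 rad and linear speed of each of objective_1, objective_2, objective_3, objective_4 below 0.02 m/s); the robot touches nothing.
It fails at once if an objective is tipped over (leans more than 0.8 rad) (angle between any of objective_1, objective_2, objective_3, objective_4's own z axis and vertical above 0.8 rad).
It fails at once if an objective is dropped: out of the fingers and faster than 0.7 m/s (a fall of about 25 mm) ((contact force between the fingers and objective_1 below 0.02 N and linear speed of objective_1 above 0.7 m/s) or (contact force between the fingers and objective_2 below 0.02 N and linear speed of objective_2 above 0.7 m/s) or (contact force between the fingers and objective_3 below 0.02 N and linear speed of objective_3 above 0.7 m/s) or (contact force between the fingers and objective_4 below 0.02 N and linear speed of objective_4 above 0.7 m/s)).
It fails at once if the air blower or the dropper bottle is moved by more than 20 mm or tipped (distance of any of lens_blower, solvent_bottle from where it was at the start of the episode above 0.02 m or angle between any of lens_blower, solvent_bottle's own z axis and vertical above 0.5 rad).
It also fails if it takes over 83 s, if anything falls off the work surface, if the arm or the gripper's body presses on something with over 40 N, if the wrist force passes 120 N, or if a joint passes its speed limit or range.

### The arm

A 6-joint arm with a two-finger parallel gripper is mounted at the origin on a cart in front of the work surface, level with it; the furniture and walls round the work are solid. World frame = base frame: x ahead of the robot, y to its left, z up, the work surface at z = 0. Lengths are in m, angles in rad, forces in N, time in s.
With the tool pointing down it reaches from about 0.3 to 0.875 m from the base axis. Payload 6.4 kg.
Tool frame: the origin (TCP) lies at the very end of the fingers, on their centre line; the grasp point (between the pads) lies 19 mm behind it; z points along the fingers, y is the line along which they close (so a half turn about z gives the same grasp; the last joint's range is limited). The gripper opens to 85 mm and grips with 20 to 120 N. Pads are 22 mm wide; open, the fingers measure 114 mm over their backs; the gripper's body (76 mm by 85 mm) begins 54 mm behind the grasp point. The pads swing forward as they close: fully open they stand 13 mm farther back than shut.
Start: joints at [-1.417, 0.181, 1.607, -0, 1.354, -0.206], TCP at [0.202, -0.538, 0.231] pointing down, gripper open.
Joint ranges: [-2.99, 2.99], [-0.89, 2.07], [0.3, 2.58], [-1.14, 4.28], [0, 2.63], [-3.12, 3.12]. Speed limits (rad/s): [2.57, 2.57, 3.01, 3.14, 3.14, 3.14].

### API

Orientations are given as a unit quaternion [w, x, y, z].
In Python, from bench import ctrl gives the robot as it stands.
- The arm moves only by the tool jog_arm, never from a script. Its argument "series" is a list that holds one entry, the list of rows, each a list of 7 numbers: the shift along the tool's x, y, z in mm, then the turn, a rotation vector about the tool's x, y, z in rad, then the finger opening in mm, from 0 to 85.4. In form: [[[tx, ty, tz, rx, ry, rz, gripper], ...]]. A call has exactly 10 rows; each row shifts and turns the commanded pose from where the row before left it, along the tool's axes as they then stand; what a row does not reach is not made up. A row lasts 1/10 s, in which the tool goes at most 50 mm and 8.59 degrees, less where a joint would pass 70% of its speed; a pose out of reach is approached as far as the arm can. A call with a gripper value outside its range is refused whole. The fingers move at their own pace and stop on an object; the grip force is fixed at half the most. Time passes only in rows, so rows that do not move let the fingers close, or fill a call up. It gives the time, the measured TCP pose, the force, the opening and the grip force at its end, in the units of the state.
- ctrl.get_obs(): the state, without advancing time (a new reading comes with each control period).
- ctrl.camera(name): name is "scene" or "top"; returns a dict with "frame" (420x560x3 uint8, blue, green, red), "z_map" (420x560 float32, m along the optical axis (not along the pixel's ray), 0 where there is no reading), "fx", "fy", "cx", "cy" (pixels), "k1" (the pictures are not rectified: a ray, as slopes to the right and down, at radius r is drawn at 1 + k1 r^2 times it, then the intrinsics apply), "xyz" and "rotation" of the camera in the world. Camera axes: x right, y down, z forward; pixel columns grow to the right and rows downward; lengths in m; the calibration is good to about 2 mm. A picture is of the moment at which its call begins.
- ctrl.hand_in(): hands the job in; it is judged then, once.
The state is a dict: "time_s": time; "q": joint angles; "dq": joint speeds; "joint_efforts": joint torques, N m; "eef_pos": TCP position; "eef_rot": TCP orientation; "wrist_force": force on the tool from outside, world axes, zero at the start; "torque": the same for the moment, N m; "opening": opening from 0.0 (shut) to 1.0 (fully open); "grasp_force": force on a finger pad.
Only numpy, scipy, OpenCV 4.12 (cv2) and the standard library are available. Lean on these libraries where they do the work, as an engineer would, in place of code of your own. Each camera call takes 0.05 s, during which the arm holds its last target. There are 200 camera calls.

## Working session

There is one attempt and no reset: what is moved stays moved. The work goes in short steps, Python scripts to look and compute and a tool call to move; the robot and the scene stay as the last step left them, time stands still between calls to the robot, and variables do not carry over. Pictures are saved under pics/ and viewed, at most 14 in all, crops included, and the job is handed in when it is done.

Besides the shell and the picture viewer there is one more tool, called after ">>>" as a command line: name --argument value ..., lists and objects as JSON in quotes. jog_arm: Moves the arm, as the interface text tells. Its arguments: {"type":"object","properties":{"series":{"type":"array"}},"required":["series"]}

```bash
mkdir -p pics; ls; cat > h.py <<'E'
import numpy as np, cv2, pickle
from bench import ctrl
def grab(tag):
    for n in ("top","scene"):
        c=ctrl.camera(n); pickle.dump(c,open(f"{n}_{tag}.pkl","wb")); cv2.imwrite(f"pics/{n}_{tag}.png",c["frame"])
def world(c,u,v,z=None):
    """pixels -> world; by depth, or on the plane at height z"""
    u=np.asarray(u,float);v=np.asarray(v,float)
    xd=(u-c["cx"])/c["fx"];yd=(v-c["cy"])/c["fy"];x,y=xd.copy(),yd.copy()
    for _ in range(10):
        s=1+c["k1"]*(x*x+y*y);x=xd/s;y=yd/s
    R=np.array(c["rotation"]);
    if R.size==4:
        from scipy.spatial.transform import Rotation as T
        R=T.from_quat(R.ravel()[[1,2,3,0]]).as_matrix()
    d=np.stack([x,y,np.ones_like(x)],-1)@R.T;p=np.array(c["xyz"])
    if z is None: k=c["z_map"][np.int_(v),np.int_(u)]
    else: k=(z-p[2])/d[...,2]
    return p+d*np.asarray(k)[...,None]
E
python3 - <<'E'
from h import *
grab("a")
for n in ("top","scene"):
    c=pickle.load(open(f"{n}_a.pkl","rb")); print({k:v for k,v in c.items() if k not in("frame","z_map")})
print(ctrl.get_obs())
E
```

```text
pics
{'fx': 391.2735651151335, 'fy': 391.2735651151335, 'cx': 279.12141433441303, 'cy': 218.02188811937643, 'k1': -0.001453512653345883, 'xyz': array([0.38391758, 0.08274329, 0.87120167]), 'rotation': array([-0.0803467 ,  0.72330215, -0.68138925,  0.0780198 ])}
{'fx': 454.5171247314725, 'fy': 454.5171247314725, 'cx': 274.59035164740743, 'cy': 210.47009048179612, 'k1': -0.1158271452022901, 'xyz': array([0.24856859, 0.74806663, 0.74912555]), 'rotation': array([ 0.08631614, -0.19333214,  0.89860915, -0.38428349])}
{'time_s': 0.1, 'q': array([-1.41728730e+00,  1.81488419e-01,  1.60791166e+00, -5.07196227e-06,
        1.35377421e+00, -2.06332795e-01]), 'dq': array([-0.00116941, -0.00164498, -0.00193385, -0.00078993,  0.00065554,
        0.00119953]), 'joint_efforts': array([ 2.29186608e-04, -4.45876408e+01, -3.52237916e+01, -1.83516559e-04,
        4.12484194e-03,  3.86323268e-05]), 'eef_pos': array([ 0.2023929 , -0.53767688,  0.23046028]), 'eef_rot': array([-7.90607133e-04,  9.83857444e-01,  1.78952243e-01,  1.84093560e-05]), 'wrist_force': array([-0.37870627, -0.05975127,  0.034932  ]), 'torque': array([ 0.02079358,  0.0136468 , -0.0585885 ]), 'grasp_force': 0.0, 'opening': 1.0013479848860691}
```

View pics/top_a.png

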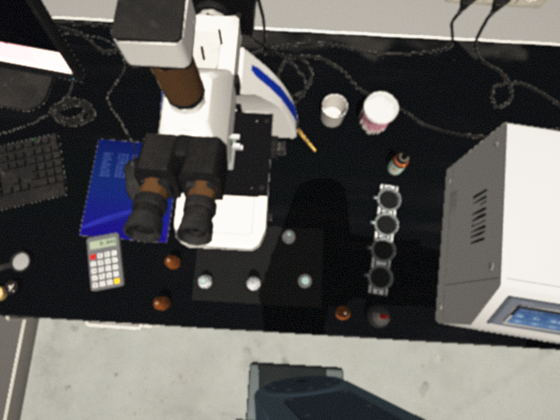

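View pics/scene_a.png

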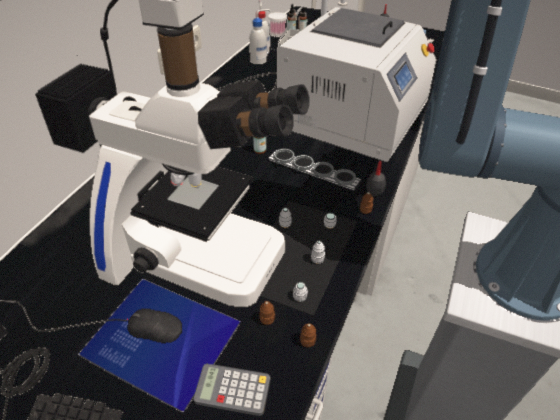

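The blower (top image 378,315) stands at the near, cup_1 end. The bottle (400,162) is at the cup_4 end. The four objectives are on the mat at about (205,281), (253,283), (305,281) and (289,237), and the brown look-alikes are off the mat. Next I'll enlarge these areas.

```bash
python3 - <<'E'
from h import *
c=pickle.load(open("top_a.pkl","rb"));s=pickle.load(open("scene_a.pkl","rb"))
a=cv2.resize(c["frame"][215:305,185:335],None,fx=5,fy=5,interpolation=cv2.INTER_CUBIC);cv2.imwrite("pics/t1.png",a)
a=cv2.resize(c["frame"][150:330,330:430],None,fx=3.3,fy=3.3,interpolation=cv2.INTER_CUBIC)
b=cv2.resize(s["frame"][190:310,260:360],None,fx=4.5,fy=4.5,interpolation=cv2.INTER_CUBIC)
h=594;o=np.zeros((h,790,3),np.uint8);o[:a.shape[0],:a.shape[1]]=a;o[:b.shape[0],340:340+b.shape[1]]=b[:, :450];cv2.imwrite("pics/t2.png",o)
# depth blobs on the mat
v,u=np.mgrid[0:420,0:560];P=world(c,u,v);z=P[...,2]
m=((z>.012)&(z<.075)&(v>215)&(v<330)&(u>185)&(u<360)).astype(np.uint8)
n,l,st,ce=cv2.connectedComponentsWithStats(m)
for i in range(1,n):
    k=l==i
    if k.sum()>15: print(st[i],np.round(np.median(P[k],0),4),"zmax",np.round(np.sort(z[k])[-8:],3), "top c",np.round(P[k&(z>np.sort(z[k])[-8]-.003)].mean(0),4))
print(np.round(world(c,np.array([250,300,378,389,386,383,380]),np.array([265,260,315,199,224,250,277])),4))
E
```

```text
[ 186  216   86   35 1797] [0.5362 0.1773 0.0434] zmax [0.051 0.051 0.051 0.051 0.052 0.052 0.052 0.052] top c [0.5514 0.1875 0.0491]
[283 231  13  13 138] [0.5324 0.068  0.0399] zmax [0.049 0.049 0.049 0.049 0.049 0.05  0.05  0.051] top c [0.536  0.0678 0.0474]
[198 275  15  14 153] [0.4281 0.2392 0.0315] zmax [0.04  0.04  0.04  0.041 0.041 0.041 0.041 0.043] top c [0.4293 0.2417 0.0389]
[299 275  13  14 142] [0.4416 0.0283 0.0284] zmax [0.033 0.033 0.033 0.033 0.033 0.033 0.034 0.034] top c [0.4415 0.0282 0.0311]
[247 277  14  14 143] [0.4295 0.1363 0.0463] zmax [0.056 0.056 0.056 0.057 0.057 0.058 0.058 0.058] top c [0.4311 0.1376 0.0557]
[336 307  14  14 156] [ 0.3801 -0.0503  0.0429] zmax [0.055 0.055 0.055 0.055 0.056 0.056 0.057 0.058] top c [ 0.3803 -0.0542  0.0539]
[[ 0.4714  0.1495  0.0046]
 [ 0.4894  0.0395  0.0012]
 [ 0.3808 -0.1196  0.0604]
 [ 0.6375 -0.1543  0.0181]
 [ 0.5805 -0.149   0.0123]
 [ 0.5207 -0.1415  0.0153]
 [ 0.461  -0.1346  0.0169]]
```

View pics/t1.png

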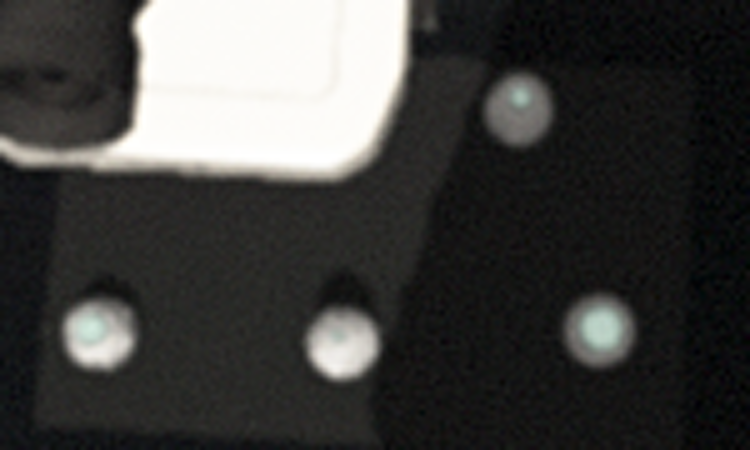

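View pics/t2.png

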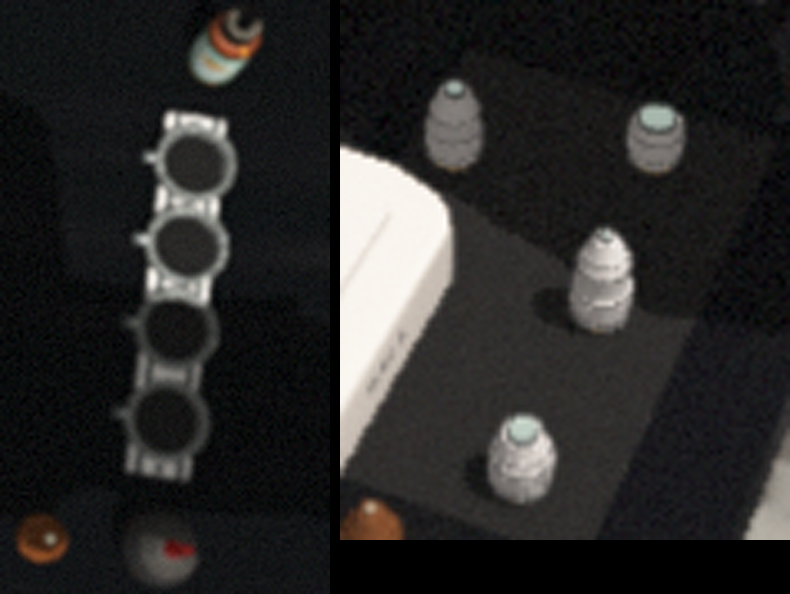

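```bash
python3 - <<'E'
from h import *
c=pickle.load(open("top_a.pkl","rb"));s=pickle.load(open("scene_a.pkl","rb"))
v,u=np.mgrid[0:420,0:560];P=world(c,u,v);S=world(s,u,v)
C=world(c,np.array([389.1,386.7,383.,380.]),np.array([199.1,224.8,250,276.7]),.023);print("cups 4..1",np.round(C,4))
# scene view ring tops by depth blobs
lens={1:(305.2,280.8,.032),2:(203.2,280.8,.041),3:(289,234.6,.050),4:(252.8,282.2,.059)}
sl={1:(260+316/4.5,190+118/4.5,.032),2:(260+182/4.5,190+430/4.5,.041),3:(260+114/4.5,190+88/4.5,.050),4:(260+264/4.5,190+233/4.5,.059)}
for i in lens:
    a,b,z=lens[i];p=world(c,a,b,z);a,b,z=sl[i];q=world(s,a,b,z)
    for Q,n in((P,"top"),(S,"scene")):
        k=(np.hypot(Q[...,0]-p[0],Q[...,1]-p[1])<.022)&(Q[...,2]>.012)&(Q[...,2]<.028) 
        print(i,n,np.round(p,4),np.round(q,4),"bbox mid",np.round((np.percentile(Q[k],3,0)+np.percentile(Q[k],97,0))/2,4),np.round(np.ptp(Q[k],0),3))
# obstacles near obj 3
for Q,n in((P,"top"),(S,"scene")):
    for x in np.arange(.46,.62,.02):
        k=(abs(Q[...,0]-x)<.01)&(Q[...,1]>.085)&(Q[...,1]<.25)&(Q[...,2]>.015)
        if k.any(): print(n,round(x,2),"min y z>15:",np.round(Q[k][:,1].min(),3),"zmax y<.11/.13/.16",[np.round(Q[k&(Q[...,1]<t)][:,2].max(initial=0),3) for t in(.11,.13,.16)])
E
```

```text
cups 4..1 [[ 0.6358 -0.1532  0.023 ]
 [ 0.5763 -0.1476  0.023 ]
 [ 0.5195 -0.1395  0.023 ]
 [ 0.4611 -0.133   0.023 ]]
1 top [0.4422 0.0279 0.032 ] [0.4418 0.0306 0.032 ] bbox mid [0.4422 0.0279 0.0243] [0.027 0.026 0.014]
1 scene [0.4422 0.0279 0.032 ] [0.4418 0.0306 0.032 ] bbox mid [0.4419 0.0335 0.0202] [0.027 0.025 0.016]
2 top [0.4288 0.2422 0.041 ] [0.4279 0.2442 0.041 ] bbox mid [0.4285 0.2414 0.0206] [0.028 0.028 0.015]
2 scene [0.4288 0.2422 0.041 ] [0.4279 0.2442 0.041 ] bbox mid [0.4277 0.2496 0.0205] [0.028 0.021 0.015]
3 top [0.5363 0.0679 0.05  ] [0.5357 0.0694 0.05  ] bbox mid [0.5312 0.0673 0.0209] [0.019 0.027 0.015]
3 scene [0.5363 0.0679 0.05  ] [0.5357 0.0694 0.05  ] bbox mid [0.536  0.0734 0.0197] [0.028 0.024 0.016]
4 top [0.4311 0.1369 0.059 ] [0.4312 0.1384 0.059 ] bbox mid [0.4301 0.1366 0.0199] [0.027 0.028 0.015]
4 scene [0.4311 0.1369 0.059 ] [0.4312 0.1384 0.059 ] bbox mid [0.4301 0.1448 0.0207] [0.028 0.019 0.015]
top 0.46 min y z>15: 0.166 zmax y<.11/.13/.16 [np.float64(0.0), np.float64(0.0), np.float64(0.0)]
top 0.48 min y z>15: 0.167 zmax y<.11/.13/.
[... 781 characters left out ...]
15: 0.168 zmax y<.11/.13/.16 [np.float64(0.0), np.float64(0.0), np.float64(0.0)]
scene 0.5 min y z>15: 0.142 zmax y<.11/.13/.16 [np.float64(0.0), np.float64(0.0), np.float64(0.046)]
scene 0.52 min y z>15: 0.13 zmax y<.11/.13/.16 [np.float64(0.0), np.float64(0.042), np.float64(0.047)]
scene 0.54 min y z>15: 0.121 zmax y<.11/.13/.16 [np.float64(0.0), np.float64(0.044), np.float64(0.05)]
scene 0.56 min y z>15: 0.122 zmax y<.11/.13/.16 [np.float64(0.0), np.float64(0.044), np.float64(0.051)]
scene 0.58 min y z>15: 0.109 zmax y<.11/.13/.16 [np.float64(0.031), np.float64(0.158), np.float64(0.179)]
scene 0.6 min y z>15: 0.118 zmax y<.11/.13/.16 [np.float64(0.0), np.float64(0.155), np.float64(0.179)]
```

```bash
python3 - <<'E'
from h import *
c=pickle.load(open("top_a.pkl","rb"));s=pickle.load(open("scene_a.pkl","rb"))
v,u=np.mgrid[0:420,0:560]
for n,Q in(("top",world(c,u,v)),("scene",world(s,u,v))):
    k=(Q[...,1]<-.22)&(Q[...,2]>.1)&(Q[...,0]>.28)&(Q[...,0]<.9)&(Q[...,1]>-.6)
    if n=="scene": k&=(Q[...,0]>.36)
    B=Q[k];print(n,"box x/y/z",np.round(np.percentile(B,[1,50,99.5],0),3))
    k=(Q[...,0]>.53)&(Q[...,0]<.66)&(Q[...,1]>.05)&(Q[...,1]<.16)&(Q[...,2]>.08);B=Q[k]
    print("stage min x,y",np.round(np.percentile(B,1,0),3),"min x where y<.125",np.round(np.percentile(B[B[:,1]<.125][:,0],2),3))
    print("bottle/blower", [np.round(np.median(Q[(np.hypot(Q[...,0]-a,Q[...,1]-b)<.035)&(Q[...,2]>.06)&(Q[...,2]<.11)],0),3) for a,b in((.715,-.165),(.378,-.123))])
E
```

```text
top box x/y/z [[ 0.367 -0.378  0.104]
 [ 0.525 -0.291  0.246]
 [ 0.714 -0.256  0.26 ]]
stage min x,y [0.581 0.115 0.154] min x where y<.125 0.589
bottle/blower [array([ 0.713, -0.167,  0.076]), array([ 0.379, -0.125,  0.076])]
scene box x/y/z [[ 0.363 -0.59   0.104]
 [ 0.509 -0.292  0.233]
 [ 0.715 -0.255  0.269]]
stage min x,y [0.581 0.129 0.154] min x where y<.125 0.589
bottle/blower [array([nan, nan, nan]), array([ 0.379, -0.124,  0.075])]
  return _methods._mean(a, axis=axis, dtype=dtype,
  ret = um.true_divide(
```

>>> jog_arm --series '[[[21,-36,0,0,0,0,60],[21,-36,0,0,0,0,60],[21,-36,0,0,0,0,60],[21,-36,0,0,0,0,60],[21,-36,0,0,0,0,60],[21,-36,0,0,0,0,60],[21,-36,0,0,0,0,60],[0,0,0,0,0,0.15,60],[0,0,0,0,0,0.15,60],[0,0,0,0,0,0.15,60]]]'

```text
time_s: 1.1
eef_pos: [0.2514, -0.25, 0.2312]
eef_rot: [0.0, 0.999, -0.048, 0.0]
wrist_force: [-0.5, 0.7, 1.5]
opening: 0.706
grasp_force: 0.0
```

```bash
cat >> h.py <<'E'
OBJ={1:(.442,.029),2:(.4283,.243),3:(.536,.0687),4:(.431,.1377)}
CUP={1:(.4618,-.132),2:(.5194,-.139),3:(.577,-.1456),4:(.6346,-.152)}
def rel(*pts,pos=None):
    """tool-axis shifts (mm) from the present pose through world points, and the turn left to yaw -0.115, upright"""
    from scipy.spatial.transform import Rotation as T
    o=ctrl.get_obs();w,x,y,z=o["eef_rot"];R=T.from_quat([x,y,z,w])
    G=T.from_euler("xz",[np.pi,-.115]);print("t",round(o["time_s"],2),"pos",np.round(o["eef_pos"],4),"turn",np.round((R.inv()*G).as_rotvec(),3),"f",np.round(o["wrist_force"],1))
    p=o["eef_pos"]
    for q in pts: print(q,np.round(1e3*G.inv().apply(np.array(q)-p),1)); p=np.array(q)
E
python3 - <<'E'
from h import *
rel((.36,-.05,.2),(.442,.029,.1),(.442,.029,.010),(.442,.029,.11),(.4618,-.132,.11),(.4618,-.132,.026))
E
```

```text
t 1.1 pos [ 0.2514 -0.25    0.2312] turn [ 0.   -0.    0.02] f [-0.5  0.7  1.5]
(0.36, -0.05, 0.2) [  85.  -211.1   31.2]
(0.442, 0.029, 0.1) [ 72.4 -87.9 100. ]
(0.442, 0.029, 0.01) [-0. -0. 90.]
(0.442, 0.029, 0.11) [   0.    0. -100.]
(0.4618, -0.132, 0.11) [ 38.1 157.7   0. ]
(0.4618, -0.132, 0.026) [-0. -0. 84.]
```

>>> jog_arm --series '[[[0,0,0,0,0,0.02,60],[17,-42,6,0,0,0,60],[17,-42,6,0,0,0,60],[17,-42,6,0,0,0,60],[17,-42,6,0,0,0,60],[17,-42,7,0,0,0,60],[18,-22,25,0,0,0,60],[18,-22,25,0,0,0,60],[18,-22,25,0,0,0,60],[18,-22,25,0,0,0,60]]]'

```text
time_s: 2.1
eef_pos: [0.4408, 0.0295, 0.0991]
eef_rot: [0.0, 0.999, -0.053, -0.0]
wrist_force: [0.4, 0.1, 0.7]
opening: 0.699
grasp_force: 0.0
```

```bash
python3 - <<'E'
from h import *
rel((.442,.029,.010))
E
```

```text
t 2.1 pos [0.4408 0.0295 0.0991] turn [0.    0.    0.009] f [0.4 0.1 0.7]
(0.442, 0.029, 0.01) [ 1.2  0.3 89.1]
```

>>> jog_arm --series '[[[1,0,20,0,0,0,60],[0,0,20,0,0,0,60],[0,0,20,0,0,0,60],[0,0,18,0,0,0,60],[0,0,11,0,0,0,60],[0,0,0,0,0,0,60],[0,0,0,0,0,0,40],[0,0,0,0,0,0,30],[0,0,0,0,0,0,20],[0,0,0,0,0,0,20]]]'

```text
time_s: 3.1
eef_pos: [0.4421, 0.028, 0.0125]
eef_rot: [0.0, 0.998, -0.055, 0.001]
wrist_force: [-1.3, -0.2, 5.2]
opening: 0.284
grasp_force: 58.7
```

```bash
python3 - <<'E'
from h import *
rel((.442,.029,.010))
E
```

```text
t 3.1 pos [0.4421 0.028  0.0125] turn [ 0.    -0.002  0.005] f [-1.3 -0.2  5.2]
(0.442, 0.029, 0.01) [-0.2 -1.   2.5]
```

```bash
python3 - <<'E'
from h import *
c=ctrl.camera("scene");pickle.dump(c,open("scene_b.pkl","wb"));a=c["frame"][120:270,230:430]
cv2.imwrite("pics/b.png",cv2.resize(a,None,fx=4,fy=4,interpolation=cv2.INTER_CUBIC));rel()
E
```

```text
t 3.15 pos [0.4421 0.028  0.0125] turn [ 0.    -0.002  0.005] f [-2.1 -0.9  6.8]
```

View pics/b.png

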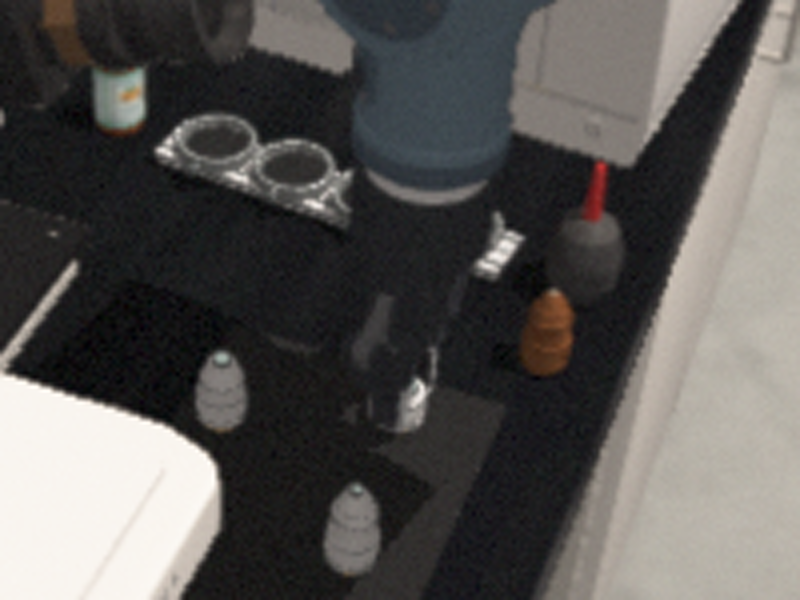

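The fingers hold objective_1 (crop 400,400), apparently high, near its top edge. I'll open, go a little lower and regrip.

>>> jog_arm --series '[[[0,0,0,0,0,0,30],[0,0,0,0,0,0,40],[0,0,0,0,0,0,50],[0,0,0,0,0,0,50],[0,0,0,0,0,0,50],[0,0,0,0,0,0,50],[0,0,0,0,0,0,50],[0,0,0,0,0,0,50],[0,0,0,0,0,0,50],[0,0,0,0,0,0,50]]]'

```text
time_s: 4.15
eef_pos: [0.4411, 0.0283, 0.0113]
eef_rot: [-0.0, 0.998, -0.055, -0.0]
wrist_force: [-0.7, 0.1, -0.0]
opening: 0.583
grasp_force: 0.0
```

```bash
python3 - <<'E'
from h import *
rel((.442,.029,.007))
E
```

```text
t 4.15 pos [0.4411 0.0283 0.0113] turn [-0.     0.     0.005] f [-0.7  0.1 -0. ]
(0.442, 0.029, 0.007) [ 0.8 -0.8  4.3]
```

>>> jog_arm --series '[[[1,-1,4,0,0,0,50],[0,0,0,0,0,0,50],[0,0,0,0,0,0,40],[0,0,0,0,0,0,34],[0,0,0,0,0,0,30],[0,0,0,0,0,0,26],[0,0,0,0,0,0,22],[0,0,0,0,0,0,20],[0,0,0,0,0,0,20],[0,0,0,0,0,0,20]]]'

```text
time_s: 5.15
eef_pos: [0.4423, 0.0291, 0.0076]
eef_rot: [0.0, 0.998, -0.055, 0.0]
wrist_force: [-1.9, 0.8, 6.2]
opening: 0.292
grasp_force: 58.7
```

```bash
python3 - <<'E'
from h import *
c=ctrl.camera("top");pickle.dump(c,open("top_c.pkl","wb"));rel((.442,.029,.12),(*CUP[1],.12),(*CUP[1],.03))
print(ctrl.get_obs()["opening"]*85.4)
E
```

```text
t 5.2 pos [0.4424 0.0291 0.0076] turn [ 0.    -0.     0.005] f [-2.2 -0.1  5.6]
(0.442, 0.029, 0.12) [  -0.4    0.2 -112.4]
(0.4618, -0.132, 0.12) [ 38.1 157.7   0. ]
(0.4618, -0.132, 0.03) [-0. -0. 90.]
25.084377861955396
```

>>> jog_arm --series '[[[0,0,-5,0,0,0,20],[0,0,-10,0,0,0,20],[0,0,-15,0,0,0,20],[0,0,-20,0,0,0,20],[0,0,-20,0,0,0,20],[0,0,-20,0,0,0,20],[0,0,-15,0,0,0,20],[0,0,-8,0,0,0,20],[0,0,0,0,0,0,20],[0,0,0,0,0,0,20]]]'

```text
time_s: 6.2
eef_pos: [0.4419, 0.0292, 0.12]
eef_rot: [-0.0, 0.998, -0.055, -0.0]
wrist_force: [-0.0, -0.5, -1.3]
opening: 0.293
grasp_force: 58.9
```

```bash
python3 - <<'E'
from h import *
c=ctrl.camera("scene");pickle.dump(c,open("scene_c.pkl","wb"));a=c["frame"][110:260,250:400]
cv2.imwrite("pics/c.png",cv2.resize(a,None,fx=4,fy=4,interpolation=cv2.INTER_CUBIC));rel((*CUP[1],.12),(*CUP[1],.03));print(ctrl.get_obs()["opening"]*85.4)
E
```

```text
t 6.25 pos [0.4416 0.0293 0.1196] turn [-0.     0.001  0.005] f [ 0.2 -0.1 -0.7]
(0.4618, -0.132, 0.12) [ 38.5 157.9  -0.4]
(0.4618, -0.132, 0.03) [-0. -0. 90.]
24.871328618485727
```

View pics/c.png

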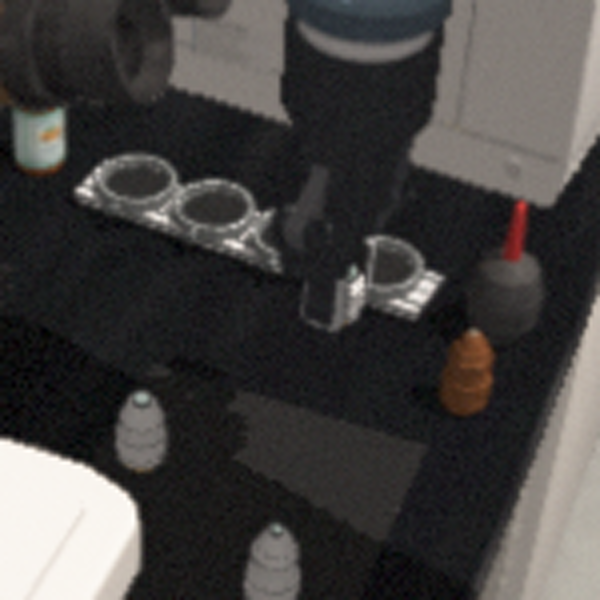

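Objective_1 is held upright (crop 335,305) with its foot just below the fingertips. Next I'll carry it to cup_1.

>>> jog_arm --series '[[[5,20,0,0,0,0,20],[8,35,0,0,0,0,20],[9,35,0,0,0,0,20],[8,35,0,0,0,0,20],[6,23,0,0,0,0,20],[2,10,0,0,0,0,20],[0,0,20,0,0,0,20],[0,0,25,0,0,0,20],[0,0,25,0,0,0,20],[0,0,15,0,0,0,20]]]'

```text
time_s: 7.25
eef_pos: [0.4609, -0.1304, 0.0327]
eef_rot: [-0.001, 0.998, -0.055, -0.002]
wrist_force: [-0.3, 0.5, -0.2]
opening: 0.292
grasp_force: 59.0
```

>>> jog_arm --series '[[[0,0,4,0,0,0,20],[0,0,2,0,0,0,20],[0,0,0,0,0,0,20],[0,0,0,0,0,0,20],[0,0,0,0,0,0,20],[0,0,0,0,0,0,20],[0,0,0,0,0,0,20],[0,0,0,0,0,0,20],[0,0,0,0,0,0,20],[0,0,0,0,0,0,20]]]'

```text
time_s: 8.25
eef_pos: [0.4626, -0.1321, 0.0293]
eef_rot: [-0.0, 0.998, -0.055, -0.0]
wrist_force: [0.2, 0.2, -1.2]
opening: 0.293
grasp_force: 59.0
```

```bash
python3 - <<'E'
from h import *
rel((*CUP[1],.0235))
E
```

```text
t 8.25 pos [ 0.4626 -0.1321  0.0293] turn [-0.     0.     0.005] f [ 0.2  0.2 -1.2]
(0.4618, -0.132, 0.0235) [-0.8  0.   5.8]
```

>>> jog_arm --series '[[[0,0,2,0,0,0,20],[0,0,1,0,0,0,20],[0,0,1,0,0,0,20],[0,0,1,0,0,0,20],[0,0,1,0,0,0,20],[0,0,0,0,0,0,20],[0,0,0,0,0,0,20],[0,0,0,0,0,0,20],[0,0,0,0,0,0,20],[0,0,0,0,0,0,20]]]'

```text
time_s: 9.25
eef_pos: [0.4627, -0.1321, 0.0233]
eef_rot: [0.0, 0.998, -0.055, 0.0]
wrist_force: [-0.1, -0.4, -0.3]
opening: 0.293
grasp_force: 59.0
```

```bash
python3 - <<'E'
from h import *
rel()
E
```

```text
t 9.25 pos [ 0.4627 -0.1321  0.0233] turn [ 0.    -0.     0.005] f [-0.1 -0.4 -0.3]
```

>>> jog_arm --series '[[[0,0,0,0,0,0,26],[0,0,0,0,0,0,30],[0,0,0,0,0,0,34],[0,0,0,0,0,0,38],[0,0,0,0,0,0,42],[0,0,0,0,0,0,45],[0,0,-5,0,0,0,45],[0,0,-15,0,0,0,45],[0,0,-30,0,0,0,45],[0,0,-40,0,0,0,45]]]'

```text
time_s: 10.25
eef_pos: [0.4612, -0.1313, 0.113]
eef_rot: [-0.001, 0.998, -0.055, -0.002]
wrist_force: [0.8, -1.5, 0.5]
opening: 0.526
grasp_force: 0.0
```

```bash
python3 - <<'E'
from h import *
c=ctrl.camera("top");pickle.dump(c,open("top_d.pkl","wb"));cv2.imwrite("pics/d.png",cv2.resize(c["frame"][170:340,180:420],None,fx=3,fy=3))
rel((*OBJ[2],.12),(*OBJ[2],.010),(*OBJ[2],.12),(*CUP[2],.12))
E
```

```text
t 10.3 pos [ 0.4657 -0.1336  0.1206] turn [ 0.003 -0.007  0.005] f [ 5.2 -0.6  4.6]
(0.4283, 0.243, 0.12) [ -80.4 -369.8    0.6]
(0.4283, 0.243, 0.01) [ -0.  -0. 110.]
(0.4283, 0.243, 0.12) [   0.    0. -110.]
(0.5194, -0.139, 0.12) [134.3 369.    0. ]
```

View pics/d.png

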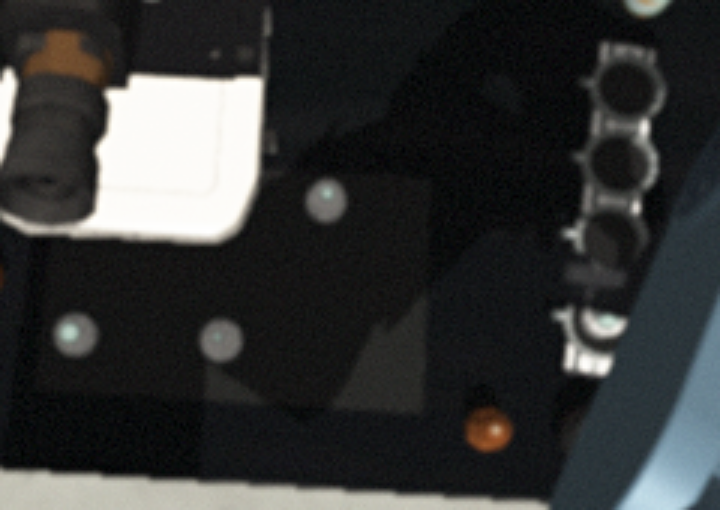

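Objective_1 stands upright in cup_1 (crop 605,322). The other three haven't moved. I'll check how far the eyepieces overhang before going to objective_2.

```bash
python3 - <<'E'
from h import *
v,u=np.mgrid[0:420,0:560]
for n in("top_d","scene_a"):
    Q=world(pickle.load(open(n+".pkl","rb")),u,v)
    for y in np.arange(.1,.4,.04):
        k=(abs(Q[...,1]-y)<.02)&(Q[...,2]>.08)&(Q[...,2]<.6)&(Q[...,0]>.3)&(Q[...,0]<.7)
        if k.sum()>5:
            B=Q[k];i=B[:,0]<np.percentile(B[:,0],2)+.015;print(n,round(y,2),np.round(B[i].min(0),3),np.round(B[i].max(0),3))
rel()
E
```

```text
top_d 0.1 [0.588 0.116 0.153] [0.603 0.12  0.161]
top_d 0.14 [0.581 0.121 0.15 ] [0.598 0.16  0.179]
top_d 0.18 [0.453 0.166 0.385] [0.477 0.2   0.429]
top_d 0.22 [0.455 0.2   0.39 ] [0.48  0.24  0.424]
top_d 0.26 [0.453 0.24  0.386] [0.472 0.273 0.428]
scene_a 0.14 [0.581 0.122 0.153] [0.597 0.16  0.179]
scene_a 0.18 [0.453 0.165 0.387] [0.472 0.2   0.428]
scene_a 0.22 [0.454 0.2   0.389] [0.476 0.24  0.424]
scene_a 0.26 [0.453 0.24  0.386] [0.482 0.274 0.428]
scene_a 0.3 [0.581 0.28  0.153] [0.597 0.31  0.18 ]
t 10.3 pos [ 0.4657 -0.1336  0.1206] turn [ 0.003 -0.007  0.005] f [ 5.2 -0.6  4.6]
```

```bash
python3 - <<'E'
from h import *
v,u=np.mgrid[0:420,0:560]
# arm at TCP (.4421,.028,.0125) scene_b ; (.4617,-.131,.116) top_d ; top_c TCP (.4424,.029,.0076); scene_c (.4418,.029,.12)
for n,t in(("top_c",(.4424,.029,.0076)),("scene_b",(.4421,.028,.0125)),("scene_c",(.4418,.029,.12))):
    Q=world(pickle.load(open(n+".pkl","rb")),u,v)-np.array(t)
    for z in np.arange(.1,.6,.04):
        k=(abs(Q[...,2]-z)<.02)&(np.abs(Q[...,0])<.15)&(abs(Q[...,1])<.15)&(Q[...,2]+t[2]>.1)
        if k.sum()>5: B=Q[k];print(n,"z",round(z,2),k.sum(),"x",np.round(np.percentile(B[:,0],[1,99]),3),"y",np.round(np.percentile(B[:,1],[1,99]),3))
E
```

```text
top_c z 0.1 9 x [0.001 0.01 ] y [0.04  0.043]
top_c z 0.14 42 x [-0.035  0.15 ] y [0.012 0.149]
top_c z 0.18 180 x [-0.038  0.15 ] y [0.011 0.149]
top_c z 0.22 23 x [-0.039  0.039] y [-0.003  0.035]
top_c z 0.3 41 x [-0.067  0.035] y [-0.044  0.048]
top_c z 0.34 4380 x [-0.074  0.114] y [-0.06   0.137]
top_c z 0.38 2498 x [-0.081  0.147] y [-0.058  0.149]
top_c z 0.42 1847 x [-0.085  0.116] y [-0.05  0.15]
top_c z 0.46 4937 x [-0.137 -0.061] y [-0.039  0.083]
top_c z 0.5 3916 x [-0.144 -0.093] y [-0.017  0.085]
top_c z 0.54 2812 x [-0.143 -0.123] y [-0.005  0.082]
scene_b z 0.1 313 x [-0.02   0.021] y [-0.009  0.066]
scene_b z 0.14 507 x [-0.037  0.147] y [0.    0.144]
scene_b z 0.18 690 x [-0.039  0.149] y [-0.004  0.146]
scene_b z 0.22 667 x [-0.039  0.036] y [-0.003  0.039]
scene_b z 0.26 516 x [-0.039  0.035] y [0.001 0.061]
scene_b z 0.3 726 x [-0.047  0.047] y [0.051 0.071]
scene_b z 0.34 1504 x [-0.086  0.044] y [-0.049  0.078]
scene_b z 0.38 2081 x [-0.127  0.114] y [-0.046  0.149]
scene_b z 0.42 1977 x [-0.149  0.03 ] y [-0.037  0.146]
scene_b z 0.46 1527 x [-0.149 -0.065] y [0.029 0.087]
scene_b z 0.5 833 x [-0.15  -0.098] y [0.021 0.088]
scene_b z 0.54 234 x [-0.15  -0.127] y [0.04  0.085]
scene_c z 0.1 470 x [-0.02  0.02] y [-0.018  0.065]
scene_c z 0.14 570 x [-0.037  0.033] y [-0.002  0.038]
scene_c z 0.18 734 x [-0.037  0.035] y [-0.007  0.04 ]
scene_c z 0.22 858 x [-0.038  0.036] y [-0.004  0.04 ]
scene_c z 0.26 756 x [-0.037  0.093] y [0.001 0.149]
scene_c z 0.3 1440 x [-0.073  0.124] y [0.049 0.149]
scene_c z 0.34 2753 x [-0.137  0.051] y [-0.045  0.088]
scene_c z 0.38 3005 x [-0.148  0.018] y [-0.045  0.091]
scene_c z 0.42 1334 x [-0.149 -0.055] y [0.063 0.091]
```

>>> jog_arm --series '[[[-7,-18,0,0,0,0,45],[-15,-37,1,0,0,0,60],[-16,-40,2,0,0,0,60],[-16,-40,2,0,0,0,60],[-16,-40,2,0,0,0,60],[-16,-40,2,0,0,0,60],[-16,-40,2,0,0,0,60],[-16,-40,2,0,0,0,60],[-16,-38,0,0,0,0,60],[-11,-28,0,0,0,0,60]]]'

```text
time_s: 11.3
eef_pos: [0.3573, 0.2448, 0.1006]
eef_rot: [-0.0, 0.999, -0.054, 0.0]
wrist_force: [-0.4, 0.2, 0.3]
opening: 0.704
grasp_force: 0.0
```

>>> jog_arm --series '[[[0,0,0,0,0.05,0,60],[0,0,0,0,0.05,0,60],[0,0,0,0,0.05,0,60],[0,0,0,0,0.05,0,60],[0,0,0,0,0,0,60],[0,0,0,0,0,0,60],[0,0,0,0,0,0,60],[0,0,0,0,0,0,60],[0,0,0,0,0,0,60],[0,0,0,0,0,0,60]]]'

```text
time_s: 12.3
eef_pos: [0.3584, 0.2426, 0.1003]
eef_rot: [0.006, 0.993, -0.055, 0.1]
wrist_force: [0.9, 1.3, 1.4]
opening: 0.702
grasp_force: 0.0
```

```bash
sed -i 's/def rel(\*pts,pos=None)/def rel(*pts,tilt=0)/; s/G=T.from_euler("xz",\[np.pi,-.115\])/G=T.from_euler("z",-.115)*T.from_euler("x",np.pi)*T.from_euler("y",tilt)/' h.py
python3 - <<'E'
from h import *
x,y=OBJ[2];x+=.0015
rel((x,y,.06),(x,y,.011),(x,y,.06),(.36,y,.06),(.36,y,.1),tilt=.2)
E
```

```text
t 12.3 pos [0.3584 0.2426 0.1003] turn [-0.001  0.     0.004] f [0.9 1.3 1.4]
(0.4298, 0.243, 0.06) [61.4 -8.6 53.5]
(0.4298, 0.243, 0.011) [-9.7 -0.  48. ]
(0.4298, 0.243, 0.06) [  9.7   0.  -48. ]
(0.36, 0.243, 0.06) [-68.    8.  -13.8]
(0.36, 0.243, 0.1) [  7.9   0.  -39.2]
```

>>> jog_arm --series '[[[12,-2,11,0,0,0,60],[12,-2,11,0,0,0,60],[12,-2,11,0,0,0,60],[13,-2,11,0,0,0,60],[12,-1,9,0,0,0,60],[-2,0,12,0,0,0,60],[-3,0,12,0,0,0,60],[-2,0,12,0,0,0,60],[-2,0,8,0,0,0,60],[-1,0,4,0,0,0,60]]]'

```text
time_s: 13.3
eef_pos: [0.4276, 0.2437, 0.0101]
eef_rot: [0.006, 0.994, -0.055, 0.099]
wrist_force: [0.6, -0.2, 0.0]
opening: 0.703
grasp_force: 0.0
```

>>> jog_arm --series '[[[0,0,0,0,0,0,60],[0,0,0,0,0,0,50],[0,0,0,0,0,0,42],[0,0,0,0,0,0,36],[0,0,0,0,0,0,30],[0,0,0,0,0,0,26],[0,0,0,0,0,0,22],[0,0,0,0,0,0,20],[0,0,0,0,0,0,20],[0,0,0,0,0,0,20]]]'

```text
time_s: 14.3
eef_pos: [0.4291, 0.244, 0.012]
eef_rot: [0.005, 0.993, -0.055, 0.1]
wrist_force: [-2.5, -1.0, 6.5]
opening: 0.286
grasp_force: 58.5
```

```bash
python3 - <<'E'
from h import *
x,y=OBJ[2]
rel((x,y,.06),(.36,y,.06),(.36,y,.1),tilt=.2)
E
```

```text
t 14.3 pos [0.4291 0.244  0.012 ] turn [-0.001 -0.001  0.005] f [-2.5 -1.   6.5]
(0.4283, 0.243, 0.06) [  8.8   1.1 -47.2]
(0.36, 0.243, 0.06) [-66.5   7.8 -13.5]
(0.36, 0.243, 0.1) [  7.9   0.  -39.2]
```

>>> jog_arm --series '[[[2,0,-8,0,0,0,20],[2,0,-13,0,0,0,20],[2,0,-13,0,0,0,20],[3,0,-13,0,0,0,20],[-10,1,-2,0,0,0,20],[-16,2,-3,0,0,0,20],[-16,2,-3,0,0,0,20],[-16,2,-3,0,0,0,20],[-8,1,-2,0,0,0,20],[0,0,0,0,0,0,20]]]'

```text
time_s: 15.3
eef_pos: [0.3589, 0.2433, 0.0584]
eef_rot: [0.006, 0.994, -0.054, 0.099]
wrist_force: [0.7, 0.5, -0.3]
opening: 0.287
grasp_force: 59.0
```

>>> jog_arm --series '[[[3,0,-20,0,0,0,20],[5,0,-30,0,0,0,20],[1,0,-10,0,-0.05,0,20],[0,0,0,0,-0.05,0,20],[0,0,0,0,-0.05,0,20],[0,0,0,0,-0.05,0,20],[0,0,0,0,0,0,20],[0,0,0,0,0,0,20],[0,0,0,0,0,0,20],[0,0,0,0,0,0,20]]]'

```text
time_s: 16.3
eef_pos: [0.3571, 0.2438, 0.1194]
eef_rot: [0.0, 0.998, -0.055, 0.0]
wrist_force: [-0.3, 1.0, -0.3]
opening: 0.289
grasp_force: 59.2
```

```bash
python3 - <<'E'
from h import *
c=ctrl.camera("scene");a=c["frame"][150:330,220:400];pickle.dump(c,open("scene_e.pkl","wb"))
cv2.imwrite("pics/e.png",cv2.resize(a,None,fx=3.3,fy=3.3,interpolation=cv2.INTER_CUBIC))
rel((.44,0,.12),(*CUP[2],.12),(*CUP[2],.032),(*CUP[2],.0265))
E
```

```text
t 16.35 pos [0.3571 0.2438 0.1194] turn [ 0.    -0.     0.005] f [ 0.5  0.6 -0.2]
(0.44, 0, 0.12) [110.3 232.7  -0.6]
(0.5194, -0.139, 0.12) [ 94.8 129.    0. ]
(0.5194, -0.139, 0.032) [-0. -0. 88.]
(0.5194, -0.139, 0.0265) [-0.  -0.   5.5]
```

View pics/e.png

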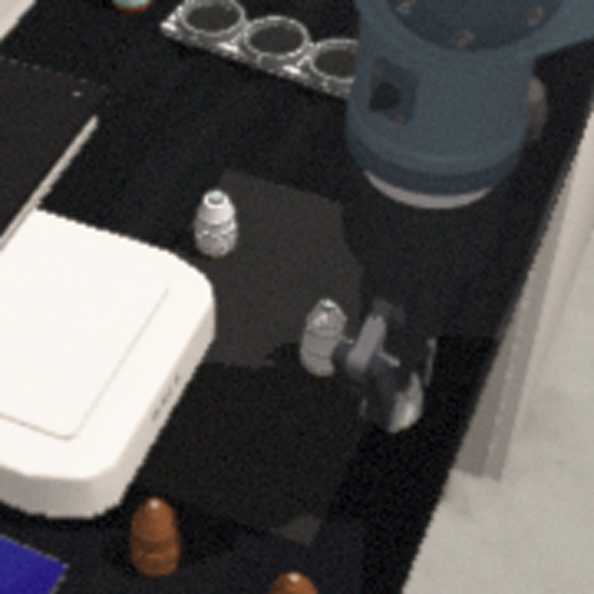

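Objective_2 is held upright (crop 395,400). Next I'll carry it to cup_2.

>>> jog_arm --series '[[[9,20,0,0,0,0,20],[17,36,0,0,0,0,20],[20,42,0,0,0,0,20],[20,42,0,0,0,0,20],[20,42,0,0,0,0,20],[20,40,0,0,0,0,20],[26,38,0,0,0,0,20],[28,39,0,0,0,0,20],[27,38,0,0,0,0,20],[18,25,0,0,0,0,20]]]'

```text
time_s: 17.35
eef_pos: [0.5227, -0.1416, 0.1198]
eef_rot: [0.001, 0.998, -0.056, 0.001]
wrist_force: [0.0, 0.4, -0.0]
opening: 0.288
grasp_force: 59.3
```

>>> jog_arm --series '[[[0,0,10,0,0,0,20],[0,0,20,0,0,0,20],[0,0,20,0,0,0,20],[0,0,15,0,0,0,20],[0,0,10,0,0,0,20],[0,0,7,0,0,0,20],[0,0,3,0,0,0,20],[0,0,0,0,0,0,20],[0,0,0,0,0,0,20],[0,0,0,0,0,0,20]]]'

```text
time_s: 18.35
eef_pos: [0.522, -0.1389, 0.0352]
eef_rot: [0.0, 0.998, -0.055, 0.001]
wrist_force: [-0.2, -0.1, -1.0]
opening: 0.288
grasp_force: 59.3
```

```bash
python3 - <<'E'
from h import *
rel((*CUP[2],.0275))
E
```

```text
t 18.35 pos [ 0.522  -0.1389  0.0352] turn [ 0.    -0.001  0.005] f [-0.2 -0.1 -1. ]
(0.5194, -0.139, 0.0275) [-2.5  0.4  7.7]
```

>>> jog_arm --series '[[[-2,0,2,0,0,0,20],[0,0,2,0,0,0,20],[0,0,2,0,0,0,20],[0,0,1,0,0,0,20],[0,0,0,0,0,0,20],[0,0,0,0,0,0,20],[0,0,0,0,0,0,20],[0,0,0,0,0,0,20],[0,0,0,0,0,0,20],[0,0,0,0,0,0,20]]]'

```text
time_s: 19.35
eef_pos: [0.5196, -0.1384, 0.0282]
eef_rot: [0.0, 0.998, -0.055, -0.0]
wrist_force: [-3.6, 2.0, 7.3]
opening: 0.288
grasp_force: 60.1
```

```bash
python3 - <<'E'
from h import *
rel()
E
```

```text
t 19.35 pos [ 0.5196 -0.1384  0.0282] turn [0.    0.    0.005] f [-3.6  2.   7.3]
```

>>> jog_arm --series '[[[0,0,0,0,0,0,26],[0,0,0,0,0,0,30],[0,0,0,0,0,0,34],[0,0,0,0,0,0,38],[0,0,0,0,0,0,42],[0,0,0,0,0,0,45],[0,0,-7,0,0,0,45],[0,0,-15,0,0,0,45],[0,0,-30,0,0,0,45],[0,0,-40,0,0,0,45]]]'

```text
time_s: 20.35
eef_pos: [0.5183, -0.1378, 0.1201]
eef_rot: [-0.001, 0.998, -0.055, -0.001]
wrist_force: [0.6, -0.4, 0.7]
opening: 0.526
grasp_force: 0.0
```

```bash
python3 - <<'E'
from h import *
c=ctrl.camera("scene");pickle.dump(c,open("scene_f.pkl","wb"));a=c["frame"][100:310,220:430]
cv2.imwrite("pics/f.png",cv2.resize(a,None,fx=2.8,fy=2.8,interpolation=cv2.INTER_CUBIC))
x,y=OBJ[4]
rel((.37,.06,.12),(.37,y,.10),(.37,.12,.1))
# arm +y extent in the frame of the tool, by height
v,u=np.mgrid[0:420,0:560];Q=world(c,u,v);t=ctrl.get_obs()["eef_pos"]
for z in np.arange(.25,.6,.05):
    k=(abs(Q[...,2]-t[2]-z)<.025)&(abs(Q[...,0]-t[0])<.16)&(abs(Q[...,1]-t[1])<.15)
    if k.any(): print(round(z,2),np.round(np.percentile(Q[k]-t,[1,99],0)[:,:2].ravel(),3))
k=(Q[...,2]>.3)&(Q[...,0]>.44)&(Q[...,0]<.6)&(Q[...,1]>.1)&(Q[...,1]<.3);print("eyepieces lo/hi",np.round(np.percentile(Q[k],[1,99],0),3))
E
```

```text
t 20.4 pos [ 0.523  -0.14    0.1283] turn [ 0.003 -0.009  0.005] f [ 4.2 -0.7  4.5]
(0.37, 0.06, 0.12) [-174.9 -181.1    8.3]
(0.37, 0.1377, 0.1) [ -8.9 -77.2  20. ]
(0.37, 0.12, 0.1) [ 2.  17.6  0. ]
0.25 [-0.042 -0.     0.04   0.062]
0.3 [-0.079  0.036  0.061  0.108]
0.35 [-0.159  0.057  0.03   0.134]
0.4 [-0.159  0.124 -0.124  0.136]
eyepieces lo/hi [[0.456 0.17  0.307]
 [0.598 0.276 0.425]]
```

View pics/f.png

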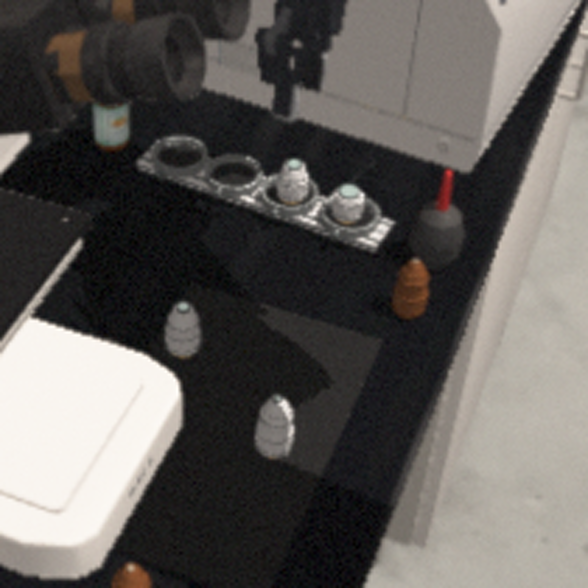

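Objectives 1 and 2 stand upright in their cups (crop 348,205 and 292,185). Objective_3 is at (183,332) and objective_4 at (275,428), neither moved. Objective_3 is next.

>>> jog_arm --series '[[[0,-15,0,0,0,0,48],[-1,-30,0,0,0,0,48],[-2,-36,0,0,0,0,48],[-1,-36,0,0,0,0,48],[-1,-36,0,0,0,0,48],[-1,-30,0,0,0,0,48],[-1,-16,0,0,0,0,48],[0,-5,0,0,0,0,48],[0,0,0,0,0,0,48],[0,0,0,0,0,0,48]]]'

```text
time_s: 21.4
eef_pos: [0.5347, 0.0647, 0.1194]
eef_rot: [0.0, 0.998, -0.055, -0.0]
wrist_force: [-0.3, 0.6, 0.9]
opening: 0.562
grasp_force: 0.0
```

```bash
python3 - <<'E'
from h import *
rel((.536,.068,.011),(.536,.068,.12),(*CUP[3],.12),(*CUP[3],.0285))
E
```

```text
t 21.4 pos [0.5347 0.0647 0.1194] turn [0.    0.    0.005] f [-0.3  0.6  0.9]
(0.536, 0.068, 0.011) [  0.9  -3.4 108.4]
(0.536, 0.068, 0.12) [   0.    0. -109.]
(0.577, -0.1456, 0.12) [ 65.2 207.5   0. ]
(0.577, -0.1456, 0.0285) [-0.  -0.  91.5]
```

>>> jog_arm --series '[[[1,-3,8,0,0,0,48],[0,0,15,0,0,0,48],[0,0,18,0,0,0,48],[0,0,18,0,0,0,48],[0,0,15,0,0,0,48],[0,0,14,0,0,0,48],[0,0,12,0,0,0,48],[0,0,8,0,0,0,48],[0,0,0,0,0,0,48],[0,0,0,0,0,0,48]]]'

```text
time_s: 22.4
eef_pos: [0.5365, 0.068, 0.0117]
eef_rot: [0.0, 0.998, -0.055, 0.0]
wrist_force: [-0.4, 0.6, -0.4]
opening: 0.56
grasp_force: 0.0
```

>>> jog_arm --series '[[[0,0,0,0,0,0,44],[0,0,0,0,0,0,40],[0,0,0,0,0,0,36],[0,0,0,0,0,0,32],[0,0,0,0,0,0,28],[0,0,0,0,0,0,24],[0,0,0,0,0,0,20],[0,0,0,0,0,0,20],[0,0,0,0,0,0,20],[0,0,0,0,0,0,20]]]'

```text
time_s: 23.4
eef_pos: [0.5364, 0.068, 0.012]
eef_rot: [-0.0, 0.998, -0.055, 0.0]
wrist_force: [-1.9, -0.1, 4.8]
opening: 0.286
grasp_force: 58.6
```

>>> jog_arm --series '[[[0,0,-6,0,0,0,20],[0,0,-12,0,0,0,20],[0,0,-18,0,0,0,20],[0,0,-18,0,0,0,20],[0,0,-18,0,0,0,20],[0,0,-16,0,0,0,20],[0,0,-12,0,0,0,20],[0,0,-8,0,0,0,20],[0,10,0,0,0,0,20],[3,20,0,0,0,0,20]]]'

```text
time_s: 24.4
eef_pos: [0.5353, 0.0381, 0.1192]
eef_rot: [-0.0, 0.999, -0.054, -0.0]
wrist_force: [-0.4, -0.2, -0.1]
opening: 0.286
grasp_force: 59.0
```

>>> jog_arm --series '[[[9,30,0,0,0,0,20],[12,35,0,0,0,0,20],[12,35,0,0,0,0,20],[12,35,0,0,0,0,20],[11,27,0,0,0,0,20],[6,15,0,0,0,0,20],[0,0,10,0,0,0,20],[0,0,20,0,0,0,20],[0,0,15,0,0,0,20],[0,0,5,0,0,0,20]]]'

```text
time_s: 25.4
eef_pos: [0.576, -0.1428, 0.0665]
eef_rot: [-0.001, 0.999, -0.055, -0.002]
wrist_force: [-1.3, -0.4, -0.3]
opening: 0.287
grasp_force: 59.0
```

```bash
python3 - <<'E'
from h import *
rel((*CUP[3],.0285))
E
```

```text
t 25.4 pos [ 0.576  -0.1428  0.0665] turn [-0.002  0.005  0.006] f [-1.3 -0.4 -0.3]
(0.577, -0.1456, 0.0285) [ 1.3  2.6 38. ]
```

>>> jog_arm --series '[[[0,1,10,0,0,0,20],[0,0,12,0,0,0,20],[0,0,8,0,0,0,20],[0,0,3,0,0,0,20],[0,0,0,0,0,0,20],[0,0,0,0,0,0,20],[0,0,0,0,0,0,20],[0,0,0,0,0,0,20],[0,0,0,0,0,0,20],[0,0,0,0,0,0,20]]]'

```text
time_s: 26.4
eef_pos: [0.5781, -0.1459, 0.0367]
eef_rot: [0.0, 0.998, -0.055, 0.0]
wrist_force: [0.0, -0.7, -0.7]
opening: 0.288
grasp_force: 59.0
```

```bash
python3 - <<'E'
from h import *
rel((*CUP[3],.028))
E
```

```text
t 26.4 pos [ 0.5781 -0.1459  0.0367] turn [ 0.    -0.     0.005] f [ 0.  -0.7 -0.7]
(0.577, -0.1456, 0.028) [-1.2 -0.2  8.7]
```

>>> jog_arm --series '[[[-1,0,3,0,0,0,20],[0,0,2,0,0,0,20],[0,0,2,0,0,0,20],[0,0,1,0,0,0,20],[0,0,1,0,0,0,20],[0,0,0,0,0,0,20],[0,0,0,0,0,0,20],[0,0,0,0,0,0,20],[0,0,0,0,0,0,20],[0,0,0,0,0,0,20]]]'

```text
time_s: 27.4
eef_pos: [0.577, -0.1458, 0.0276]
eef_rot: [0.0, 0.998, -0.055, 0.0]
wrist_force: [0.3, 0.4, -0.9]
opening: 0.287
grasp_force: 59.0
```

>>> jog_arm --series '[[[0,0,1,0,0,0,20],[0,0,0,0,0,0,26],[0,0,0,0,0,0,30],[0,0,0,0,0,0,34],[0,0,0,0,0,0,40],[0,0,0,0,0,0,45],[0,0,0,0,0,0,45],[0,0,-10,0,0,0,45],[0,0,-30,0,0,0,45],[0,0,-30,0,0,0,45]]]'

```text
time_s: 28.4
eef_pos: [0.5764, -0.1455, 0.0972]
eef_rot: [-0.0, 0.998, -0.055, -0.001]
wrist_force: [0.1, -0.5, 0.4]
opening: 0.527
grasp_force: 0.0
```

```bash
python3 - <<'E'
from h import *
rel((.577,-.1458,.12),(.38,.03,.12),(.365,.1377,.1))
E
```

```text
t 28.4 pos [ 0.5764 -0.1455  0.0972] turn [-0.001  0.002  0.005] f [ 0.1 -0.5  0.4]
(0.577, -0.1458, 0.12) [  0.6   0.2 -22.8]
(0.38, 0.03, 0.12) [-215.9 -152.    -0. ]
(0.365, 0.1377, 0.1) [ -27.3 -105.3   20. ]
```

>>> jog_arm --series '[[[0,0,-20,0,0,0,50],[-16,-12,0,0,0,0,55],[-32,-22,0,0,0,0,60],[-37,-26,0,0,0,0,60],[-37,-26,0,0,0,0,60],[-37,-26,0,0,0,0,60],[-35,-25,0,0,0,0,60],[-22,-16,0,0,0,0,60],[-5,-30,4,0,0,0,60],[-9,-35,6,0,0,0,60]]]'

```text
time_s: 29.4
eef_pos: [0.3731, 0.0968, 0.1079]
eef_rot: [0.0, 0.998, -0.056, 0.002]
wrist_force: [0.3, 0.4, 0.7]
opening: 0.699
grasp_force: 0.0
```

>>> jog_arm --series '[[[-9,-28,6,0,0,0,60],[-4,-11,2,0,0,0,60],[0,0,0,0,0.05,0,60],[0,0,0,0,0.05,0,60],[0,0,0,0,0.05,0,60],[0,0,0,0,0.05,0,60],[0,0,0,0,0,0,60],[0,0,0,0,0,0,60],[0,0,0,0,0,0,60],[0,0,0,0,0,0,60]]]'

```text
time_s: 30.4
eef_pos: [0.3643, 0.1363, 0.0989]
eef_rot: [0.005, 0.993, -0.055, 0.1]
wrist_force: [-0.5, 0.0, 0.4]
opening: 0.698
grasp_force: 0.0
```

```bash
python3 - <<'E'
from h import *
x,y=OBJ[4];x+=.0015
rel((x,y,.075),(x,y,.0115),(x,y,.075),(.365,y,.075),(.365,y,.12),tilt=.2)
E
```

```text
t 30.4 pos [0.3643 0.1363 0.0989] turn [-0.001  0.     0.004] f [-0.5  0.   0.4]
(0.4325, 0.1377, 0.075) [61.5 -9.2 36.8]
(0.4325, 0.1377, 0.0115) [-12.6  -0.   62.2]
(0.4325, 0.1377, 0.075) [ 12.6   0.  -62.2]
(0.365, 0.1377, 0.075) [-65.7   7.7 -13.3]
(0.365, 0.1377, 0.12) [  8.9   0.  -44.1]
```

>>> jog_arm --series '[[[8,-1,5,0,0,0,60],[14,-2,8,0,0,0,60],[15,-2,9,0,0,0,60],[14,-2,9,0,0,0,60],[10,-2,6,0,0,0,60],[-3,0,14,0,0,0,60],[-3,0,16,0,0,0,60],[-3,0,16,0,0,0,60],[-3,0,12,0,0,0,60],[-1,0,4,0,0,0,60]]]'

```text
time_s: 31.4
eef_pos: [0.4302, 0.1377, 0.0095]
eef_rot: [0.006, 0.994, -0.055, 0.098]
wrist_force: [-0.4, -0.4, -0.0]
opening: 0.7
grasp_force: 0.0
```

>>> jog_arm --series '[[[0,0,0,0,0,0,60],[0,0,0,0,0,0,50],[0,0,0,0,0,0,42],[0,0,0,0,0,0,36],[0,0,0,0,0,0,30],[0,0,0,0,0,0,26],[0,0,0,0,0,0,22],[0,0,0,0,0,0,20],[0,0,0,0,0,0,20],[0,0,0,0,0,0,20]]]'

```text
time_s: 32.4
eef_pos: [0.4314, 0.1381, 0.0117]
eef_rot: [0.005, 0.993, -0.055, 0.1]
wrist_force: [-3.6, -0.4, 9.7]
opening: 0.287
grasp_force: 58.3
```

```bash
python3 - <<'E'
from h import *
x,y=OBJ[4]
rel((x,y,.075),(.365,y,.075),(.365,y,.12),tilt=.2)
E
```

```text
t 32.4 pos [0.4314 0.1381 0.0117] turn [-0.001 -0.001  0.005] f [-3.6 -0.4  9.7]
(0.431, 0.1377, 0.075) [ 12.2   0.4 -62.1]
(0.365, 0.1377, 0.075) [-64.3   7.6 -13. ]
(0.365, 0.1377, 0.12) [  8.9   0.  -44.1]
```

>>> jog_arm --series '[[[2,0,-8,0,0,0,20],[3,0,-13,0,0,0,20],[3,0,-14,0,0,0,20],[2,0,-12,0,0,0,20],[-10,1,-2,0,0,0,20],[-16,2,-3,0,0,0,20],[-16,2,-3,0,0,0,20],[-15,2,-3,0,0,0,20],[-7,1,-2,0,0,0,20],[0,0,0,0,0,0,20]]]'

```text
time_s: 33.4
eef_pos: [0.3642, 0.1372, 0.0586]
eef_rot: [0.006, 0.994, -0.055, 0.099]
wrist_force: [-0.9, -0.3, -1.4]
opening: 0.285
grasp_force: 59.0
```

>>> jog_arm --series '[[[3,0,-20,0,0,0,20],[5,0,-30,0,0,0,20],[1,0,-10,0,-0.05,0,20],[0,0,0,0,-0.05,0,20],[0,0,0,0,-0.05,0,20],[0,0,0,0,-0.05,0,20],[0,0,0,0,0,0,20],[0,0,0,0,0,0,20],[0,0,0,0,0,0,20],[0,0,0,0,0,0,20]]]'

```text
time_s: 34.4
eef_pos: [0.3623, 0.1376, 0.1196]
eef_rot: [0.0, 0.998, -0.055, 0.0]
wrist_force: [-0.4, -0.4, -1.2]
opening: 0.285
grasp_force: 59.2
```

```bash
python3 - <<'E'
from h import *
c=ctrl.camera("scene");a=c["frame"][100:310,220:430]
cv2.imwrite("pics/g.png",cv2.resize(a,None,fx=2.8,fy=2.8,interpolation=cv2.INTER_CUBIC))
rel((.44,0,.12),(*CUP[4],.12),(*CUP[4],.0275))
E
```

```text
t 34.45 pos [0.3623 0.1376 0.1196] turn [-0.    -0.     0.005] f [ 0.7 -0.  -0.6]
(0.44, 0, 0.12) [ 93.  127.8  -0.4]
(0.6346, -0.152, 0.12) [210.8 128.7   0. ]
(0.6346, -0.152, 0.0275) [-0.  -0.  92.5]
```

View pics/g.png

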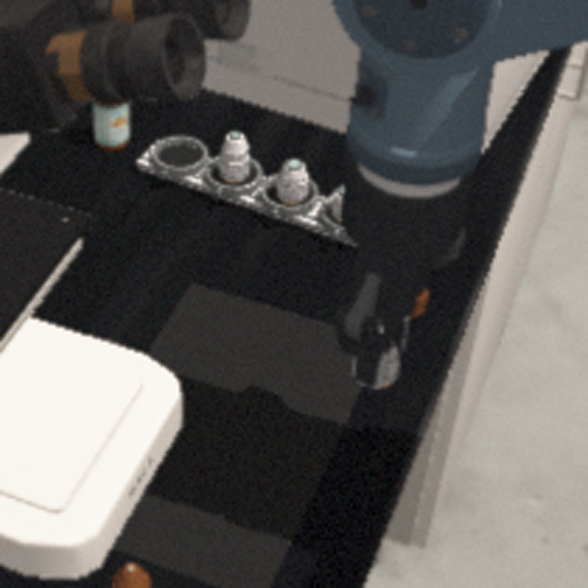

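Objective_3 is upright in cup_3 (crop 235,160), and objective_4 is held upright (375,360). Cup_4 is next.

>>> jog_arm --series '[[[11,15,0,0,0,0,20],[20,28,0,0,0,0,20],[25,34,0,0,0,0,20],[25,34,0,0,0,0,20],[25,24,0,0,0,0,20],[33,20,0,0,0,0,20],[36,22,0,0,0,0,20],[36,22,0,0,0,0,20],[36,22,0,0,0,0,20],[32,20,0,0,0,0,20]]]'

```text
time_s: 35.45
eef_pos: [0.6147, -0.1339, 0.1195]
eef_rot: [0.0, 0.998, -0.055, 0.0]
wrist_force: [0.9, -0.1, -1.4]
opening: 0.287
grasp_force: 59.3
```

>>> jog_arm --series '[[[18,11,0,0,0,0,20],[7,4,0,0,0,0,20],[0,0,10,0,0,0,20],[0,0,20,0,0,0,20],[0,0,20,0,0,0,20],[0,0,15,0,0,0,20],[0,0,10,0,0,0,20],[0,0,5,0,0,0,20],[0,0,0,0,0,0,20],[0,0,0,0,0,0,20]]]'

```text
time_s: 36.45
eef_pos: [0.6371, -0.1505, 0.0405]
eef_rot: [0.0, 0.998, -0.055, 0.001]
wrist_force: [0.4, 0.4, -1.7]
opening: 0.286
grasp_force: 59.3
```

```bash
python3 - <<'E'
from h import *
rel((*CUP[4],.0275))
E
```

```text
t 36.45 pos [ 0.6371 -0.1505  0.0405] turn [ 0.    -0.001  0.005] f [ 0.4  0.4 -1.7]
(0.6346, -0.152, 0.0275) [-2.4  1.8 13. ]
```

>>> jog_arm --series '[[[-2,2,4,0,0,0,20],[0,0,3,0,0,0,20],[0,0,2,0,0,0,20],[0,0,2,0,0,0,20],[0,0,1,0,0,0,20],[0,0,1,0,0,0,20],[0,0,0,0,0,0,20],[0,0,0,0,0,0,20],[0,0,0,0,0,0,20],[0,0,0,0,0,0,20]]]'

```text
time_s: 37.45
eef_pos: [0.6346, -0.1522, 0.0279]
eef_rot: [0.0, 0.998, -0.055, 0.0]
wrist_force: [-3.3, 0.2, 7.3]
opening: 0.29
grasp_force: 60.2
```

Floor contact, so I'll release and raise.

>>> jog_arm --series '[[[0,0,0,0,0,0,24],[0,0,0,0,0,0,28],[0,0,0,0,0,0,32],[0,0,0,0,0,0,38],[0,0,0,0,0,0,45],[0,0,0,0,0,0,45],[0,0,0,0,0,0,45],[0,0,-10,0,0,0,45],[0,0,-30,0,0,0,45],[0,0,-35,0,0,0,45]]]'

```text
time_s: 38.45
eef_pos: [0.6333, -0.1517, 0.1016]
eef_rot: [-0.001, 0.998, -0.055, -0.001]
wrist_force: [0.4, 0.2, -0.4]
opening: 0.526
grasp_force: 0.0
```

>>> jog_arm --series '[[[0,0,-30,0,0,0,45],[-20,-15,0,0,0,0,45],[-35,-25,0,0,0,0,45],[-35,-25,0,0,0,0,45],[-35,-25,0,0,0,0,45],[-20,-15,0,0,0,0,45],[0,0,0,0,0,0,45],[0,0,0,0,0,0,45],[0,0,0,0,0,0,45],[0,0,0,0,0,0,45]]]'

```text
time_s: 39.45
eef_pos: [0.5027, -0.0326, 0.132]
eef_rot: [0.0, 0.998, -0.055, 0.0]
wrist_force: [-0.4, 0.7, 0.1]
opening: 0.525
grasp_force: 0.0
```

```bash
python3 - <<'E'
from h import *
t=ctrl.camera("top");s=ctrl.camera("scene")
a=cv2.resize(t["frame"][150:330,340:430],None,fx=3.3,fy=3.3,interpolation=cv2.INTER_CUBIC);b=cv2.resize(s["frame"][120:220,250:400],None,fx=3.2,fy=3.2,interpolation=cv2.INTER_CUBIC)
o=np.zeros((594,790,3),np.uint8);o[:a.shape[0],:a.shape[1]]=a;o[:b.shape[0],305:305+b.shape[1]]=b;cv2.imwrite("pics/h.png",o)
v,u=np.mgrid[0:420,0:560]
for n,Q in(("top",world(t,u,v)),("scene",world(s,u,v))):
    for i,h in((1,30),(2,39),(3,48),(4,57)):
        k=(np.hypot(Q[...,0]-CUP[i][0],Q[...,1]-CUP[i][1])<.025)&(Q[...,2]>.03)&(Q[...,2]<.09);B=Q[k]
        z=np.percentile(B[:,2],95);print(n,i,"top z",round(z,4),"expect",.017+h/1e3,"off",np.round(B[B[:,2]>z-.006].mean(0)[:2]-CUP[i],4))
    print([np.round(np.median(Q[(np.hypot(Q[...,0]-a,Q[...,1]-b)<.035)&(Q[...,2]>.06)&(Q[...,2]<.11)],0),3) for a,b in((.715,-.165),(.378,-.123))])
rel()
E
```

```text
top 1 top z 0.0472 expect 0.047 off [0.0007 0.0006]
top 2 top z 0.0507 expect 0.056 off [-0.0113 -0.0015]Traceback (most recent call last):
  File "<stdin>", line 9, in <module>
    return _quantile_unchecked(
        a, q, axis, out, overwrite_input, method, keepdims, weights)
    return _ureduce(a,
                    func=_quantile_ureduce_func,
    ...<5 lines>...
                    overwrite_input=overwrite_input,
                    method=method)
    r = func(a, **kwargs)
    result = _quantile(arr,
                       quantiles=q,
    ...<2 lines>...
                       out=out,
                       weights=wgt)
    slices_having_nans = np.isnan(arr[-1, ...])
                                  ~~~^^^^^^^^^
IndexError: index -1 is out of bounds for axis 0 with size 0
```

View pics/h.png

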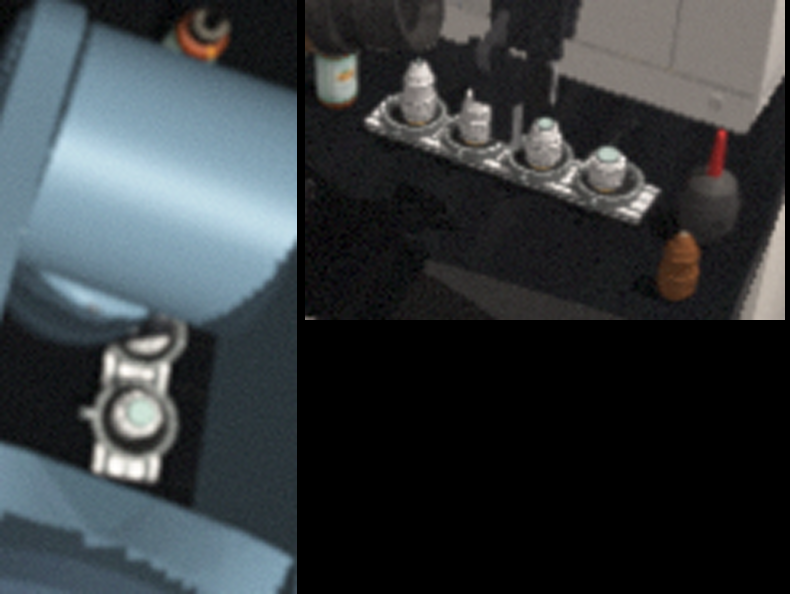

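All four objectives stand upright in their cups, shortest by the blower and longest by the bottle (scene crop 605,165; 543,145; 472,120; 418,95). The blower and bottle look unmoved, so I'll hand in.

```bash
python3 -c "
from bench import ctrl
print(ctrl.hand_in())"
```

```text
the job is handed in; nothing more can be done
None
```

I handed the job in at about 39 s. All four objectives stand upright in the cups, shortest at the blower's end and longest at the bottle's. I checked this in the final scene picture, since the arm hid part of the rail from the depth check, and the hand-in returned no verdict.

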